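# Set up the bench magnifier over a crucible

### The job

Set up the bench magnifier to check the open crucible for cracks: first stand the crucible upright in the middle of the stand's white round stage, then slide the rod of the lens arm into the barrel of the stand, past the spring plunger in its side, until the shoulder is fully home on the barrel's mouth and the plunger has dropped into the rod's groove. Let go with the lens level over the crucible, and leave the other things on the table where they are.

Things in the scene. Friction and masses are not known exactly. Their poses are not given: they have to be found in the camera images.
- stand: magnifier stand, fixed to the table: grey foot plate 190 x 94 x 12 mm, white round stage, steel column, level aluminium barrel on top. Origin: stage centre, at table height. x axis: level, from the stage to the column, along the barrel; y: to the side with the plunger; z up. Foot x -45..145, y -47..47 mm; column radius 11 mm at x = 118 mm; barrel top 124 mm up
- stage (a point): centre of the upper face of the stage, a disc of 66 mm diameter, 14 mm above the table; same axes as the stand
- mouth (a point): centre of the barrel's open front end, 90 mm from the stage centre along the stand's x axis and 105 mm above the table; same axes as the stand, so the rod goes in along +x. Barrel 38 mm in diameter, 52 mm long, open at both ends; bore 15.5 mm wide, flared to 23 mm over the first 7 mm
- plunger (a joint): spring plunger in the barrel's +y side, 32 mm behind the mouth; black pull knob outside, ending 50 mm from the barrel's axis. Value in m: 0 with an empty bore (ball nose 4 mm off the bore's axis), about 0.0022 while pushed outward by the full rod, 0 to 0.001 when dropped into the rod's groove. Spring 4 N at 0, 6 N on the full rod; sliding the rod in takes some 2 to 8 N
- lens_arm: lens arm, loose, 182 mm long, about 180 g, lying flat, its axis 7 mm up. Origin: lens centre on the rod's axis; x: from the lens to the rod tip; z up, across the lens. Dark lens ring 68 mm wide, 14 mm thick; black flat-sided grip x 40..86, 16 mm wide, z -7..23 mm; shoulder plate 30 x 30 mm, x 86..90; steel rod 14 mm thick, x 90..148, round-nosed, with a rounded groove at x = 121.5 mm
- lens_grip (a point): middle of the black grip of the lens arm, 63 mm from the lens centre along the arm and 8 mm above the axis of the rod; same axes as the arm
- rod_shoulder (a point): centre of the front face of the shoulder plate, on the axis of the rod where the rod leaves the plate, 90 mm from the lens centre; same axes as the arm. When the arm is home it lies at mouth and the lens is over the stage.
- crucible_mid (a point): open white porcelain crucible, loose, standing on its foot right of the stand: 45 mm across the rim, 26 mm across the foot, 37 mm high, about 45 g, walls sloping outward to the rim. This point: on its axis, half-way up (18.5 mm above the table); z axis up
- sieve_shaker: large sieve shaker fixed on the right part of the table, an obstacle. Origin: under its middle, on the table; x away from the robot. Base 380 x 300 mm, 120 mm high; a stack of sieves 210 mm wide to 530 mm above the table; clamp rods at x = 0, y = +-118 mm up to 700 mm. Keep arm and hand in front of it when crossing
- timer_1: small grey timer lying in front of the shaker, 40 x 62 x 17 mm, not to be moved; origin under its middle
- vial_a: capped sample vial, 27 mm wide, 70 mm high, right of the column, not to be moved; origin under its middle
- vial_b: another such vial beside it, not to be moved; origin under its middle
- tweezers_1: tweezers lying at the front edge of the table, 130 x 16 x 8 mm, along its y axis, not to be moved; origin under its middle
Not all that is in view belongs to the job. Leave any orange look-alike of the part that bears crucible_mid alone.

How it is judged:
On the way, in this order (a step that is already met when the one before it is completed fails the run):
1. the open crucible stands in the middle of the stage, let go (horizontal distance between crucible_mid and stage below 0.012 m and z of crucible_mid in the frame of stage below 0.022 m and angle between crucible_mid's own z axis and vertical below 0.1 rad and contact force between crucible and the fingers below 0.1 N), for 0.2 s.
2. the rod is home: shoulder on the mouth and plunger in the groove (distance between rod_shoulder and mouth below 0.004 m and x of rod_shoulder in the frame of mouth above -0.002 m and value of joint plunger below 0.0014 m), for 0.2 s.
At the end, for the whole second after the job is handed in: Shoulder within 2 mm of the barrel's mouth along the bore, 4 mm in all; arm along the barrel within 0.1 rad, lens level within 0.2 rad; plunger below 1.4 mm (in the groove); the open crucible upright on the stage, its axis within 12 mm of the centre; all at rest and let go (all of step 2 and angle between the x axis of lens_arm and the x axis of stand, either way round below 0.1 rad and angle between lens_arm's own z axis and vertical below 0.2 rad and horizontal distance between crucible_mid and stage below 0.012 m and z of crucible_mid in the frame of stage below 0.022 m and angle between crucible_mid's own z axis and vertical below 0.1 rad and linear speed of each of lens_arm, crucible below 0.01 m/s); the robot touches nothing.
It fails at once if another thing on the table is moved by more than 3 cm (distance of any of timer_1, vial_a, vial_b, tweezers_1 from where it was at the start of the episode above 0.03 m).
It also fails if it takes over 51 s, if anything falls off the work surface, if the arm or the gripper's body presses on something with over 40 N, if the wrist force passes 120 N, or if a joint passes its speed limit or range.

### The arm

A 7-joint arm with a two-finger parallel gripper is mounted at the origin on a cart in front of the work surface, level with it; the furniture and walls round the work are solid. World frame = base frame: x ahead of the robot, y to its left, z up, the work surface at z = 0. Lengths are in m, angles in rad, forces in N, time in s.
With the tool pointing down it reaches from about 0.4 to 0.75 m from the base axis. Payload 19.5 kg.
Tool frame: the origin (TCP) lies on the centre line of the jaws, within the pads' length; the fingertips stand 11 mm ahead of it and the grasp point (between the pads) lies 8 mm behind it; z points along the fingers, y is the direction in which the jaws open and shut (so a half turn about z gives the same grasp; the last joint's range is limited). The gripper opens to 85 mm and grips with 20 to 120 N. Pads are 22 mm wide; open, the fingers measure 114 mm over their backs; the gripper's body (76 mm by 85 mm) begins 54 mm behind the grasp point. The pads swing forward as they close: fully open they stand 13 mm farther back than shut.
Start: joints at [1.194, 0.707, -0.028, 1.485, 0.022, 0.951, -0.075], TCP at [0.189, -0.543, 0.242] pointing down, gripper open.
Joint ranges: [-2.71, 2.71], [-0.32, 2.16], [-1.57, 1.52], [0, 2.45], [-1.46, 4.6], [0, 2.02], [-2.83, 2.83]. Speed limits (rad/s): [1.89, 1.89, 2.57, 2.57, 3.01, 3.01, 3.01].

### API

Orientations are given as a unit quaternion [w, x, y, z].
In Python, from station import robot gives the robot as it stands.
- The arm moves only by the tool play_rows, never from a script. Its argument "commands" is a list of rows, each a list of 6 numbers: the shift along the tool's x, y, z in mm, then the turn, a rotation vector about the tool's x, y, z in degrees. A call has 1 to 8 rows; each row is the pose to reach, as a shift and turn from the pose commanded when the call began, along the tool's axes at that moment; what a row does not reach only later rows make up. A row lasts 1/8 s, in which the tool goes at most 62.5 mm and 10.7 degrees, less where a joint would pass 70% of its speed; a pose out of reach is approached as far as the arm can. A call with a gripper value outside its range is refused whole. "fingers" is the opening, from -1 (shut) to 1 (fully open), set as the call begins (left out, the last holds). The fingers move at their own pace and stop on an object; the grip force is fixed at half the most. Time passes only in rows, so rows that repeat a pose let the fingers close. It gives the time, the measured TCP pose, the force and the opening at its end, in the units of the state.
- robot.get_obs(): the state, without advancing time (a new reading comes with each control period).
- robot.read_camera(name): name is "scene" or "side" or "wrist"; returns a dict with "pixels" (480x640x3 uint8, red, green, blue), "depth" (480x640 float32, m along the optical axis (not along the pixel's ray), 0 where there is no reading), "fx", "fy", "cx", "cy" (pixels), "D" ([k1, k2, p1, p2, k3] as OpenCV has them; the pictures are not rectified), "T" (4x4, takes a point from camera to world coordinates). Camera axes: x right, y up, looking along -z (the intrinsics and any distortion apply to the point x, -y, -z); pixel columns grow to the right and rows downward; lengths in m; the calibration is good to about 2 mm. A picture is of the moment at which its call begins.
- robot.hand_in(): hands the job in, once; it reports no verdict.
Trained networks look in a picture, given as the dict that the camera call returned (one of the last four; its "shot" number tells which), for a name from the list of things; names that differ only in an ending like _2 or _b are one class to them, and where a whole thing is asked for, a point or a joint stands for the part that bears it (a point fixed in the world has none). Each returns a list of dicts, best first, with "score" (0 to 1); they miss things now and then, are a little off and sometimes report something else, mostly with a low value. They report only what shows in the picture. A call takes as long as a camera call. They do not tell look-alikes from the thing itself.
- robot.recognise(picture, target): "bbox" ([left, top, right, bottom] in pixels, round what is visible of it).
- robot.outline_of(picture, target): "pixels" (480x640 bool, what is visible of it) and "bbox" ([left, top, right, bottom] in pixels, round what is visible of it).
The state is a dict: "clock": time; "qpos": joint angles; "dq": joint speeds; "joint_efforts": joint torques, N m; "tool_pos": TCP position; "tool_rot": TCP orientation; "contact_force": force on the tool from outside, world axes, zero at the start; "ft_torque": the same for the moment, N m; "opening": finger opening in m.
Only numpy, scipy, OpenCV 4.12 (cv2) and the standard library are available. Lean on these libraries where they do the work, as an engineer would, in place of code of your own. Each camera call takes 0.05 s, during which the arm holds its last target.

## Working session

There is one attempt and no reset: what is moved stays moved. The work goes in short steps, Python scripts to look and compute and a tool call to move; the robot and the scene stay as the last step left them, time stands still between calls to the robot, and variables do not carry over. Pictures are saved under pics/ and viewed, and the job is handed in when it is done.

Besides the shell and the picture viewer there is one more tool, called in YAML: its name, and indented under it one key for each argument. play_rows: Moves the arm, as the interface text tells. Its arguments: {"type":"object","properties":{"commands":{"type":"array"},"fingers":{"type":"number"}},"required":["commands"]}

```bash
mkdir -p pics; ls
cat > h.py <<'E'
from station import robot
import numpy as np, cv2
def save(p,n): cv2.imwrite('pics/'+n,p['pixels'][:,:,::-1])
def pts(p,mask):
    v,u=np.nonzero(mask&(p['depth']>0)); d=p['depth'][v,u]
    K=np.array([[p['fx'],0,p['cx']],[0,p['fy'],p['cy']],[0,0,1]])
    n=cv2.undistortPoints(np.stack([u,v],1).astype(np.float64)[:,None],K,np.array(p['D'],float))[:,0]
    c=np.stack([n[:,0]*d,-n[:,1]*d,-d,np.ones_like(d)],1)
    T=np.array(p['T']); return (c@T.T)[:,:3],u,v
E
python3 - <<'E'
from h import *
o=robot.get_obs();print(o)
for c in ['scene','side','wrist']:
    p=robot.read_camera(c); save(p,c+'0.png'); print(c,p['shot'],np.round(p['T'],3).tolist(),p['fx'],p['D'])
    np.savez('pics/'+c+'0.npz',**p)
    for t in ['stand','lens_arm','crucible_mid','vial_a','timer_1','tweezers_1']:
        print(t,[(np.round(r['bbox']).tolist(),round(r['score'],2)) for r in robot.recognise(p,t)])
print(robot.get_obs()['clock'])
E
```

```text
pics
{'clock': 0.0, 'qpos': array([ 1.19434534,  0.70708003, -0.02762692,  1.48496192,  0.02199937,
        0.95087493, -0.07549732]), 'dq': array([-0.0027033 , -0.00116965, -0.00011542,  0.00073719, -0.00136196,
       -0.00145271, -0.00081319]), 'joint_efforts': array([-1.62170421e-03, -8.83220601e+01,  1.23361107e+00, -2.36172295e+01,
        1.68227835e-02,  6.44515749e-03,  2.00868647e-05]), 'tool_pos': array([ 0.18883766, -0.54286617,  0.24184928]), 'tool_rot': array([-5.01695281e-04,  9.86024489e-01,  1.66599659e-01, -9.68430148e-05]), 'contact_force': array([ 0.34225463, -0.29415734,  0.21081541]), 'ft_torque': array([-0.04312363, -0.00253723, -0.03437516]), 'opening': 0.08561219095540827}
scene 1 [[0.851, 0.39, -0.351, 0.263], [-0.525, 0.647, -0.553, -0.332], [0.011, 0.655, 0.756, 0.726], [0.0, 0.0, 0.0, 1.0]] 452.3735648774682 [-0.09958469  0.          0.          0.          0.        ]
stand [([261.0, 186.0, 355.0, 278.0], 0.6)]
lens_arm [([214.0, 189.0, 282.0, 226.0], 0.77)]
crucible_mid [([350.0, 257.0, 372.0, 282.0], 0.97), ([316.0, 282.0, 345.0, 309.0], 0.66)]
vial_a 
[... 395 characters left out ...]
0.          0.        ]
stand [([259.0, 201.0, 316.0, 302.0], 0.98)]
lens_arm [([187.0, 263.0, 226.0, 322.0], 0.71)]
crucible_mid [([352.0, 259.0, 369.0, 280.0], 0.86), ([334.0, 237.0, 350.0, 256.0], 0.85), ([261.0, 202.0, 312.0, 301.0], 0.21)]
vial_a [([347.0, 210.0, 359.0, 242.0], 0.79), ([334.0, 203.0, 346.0, 234.0], 0.62)]
timer_1 [([425.0, 289.0, 453.0, 310.0], 0.91)]
tweezers_1 [([256.0, 312.0, 320.0, 326.0], 0.67)]
wrist 3 [[0.329, 0.903, 0.276, 0.259], [-0.944, 0.314, 0.096, -0.518], [-0.0, -0.292, 0.956, 0.374], [0.0, 0.0, 0.0, 1.0]] 417.2727111946661 [0.00532228 0.         0.         0.         0.        ]
stand []
lens_arm []
crucible_mid []
vial_a []
timer_1 []
tweezers_1 []
1.05
```

View pics/scene0.png

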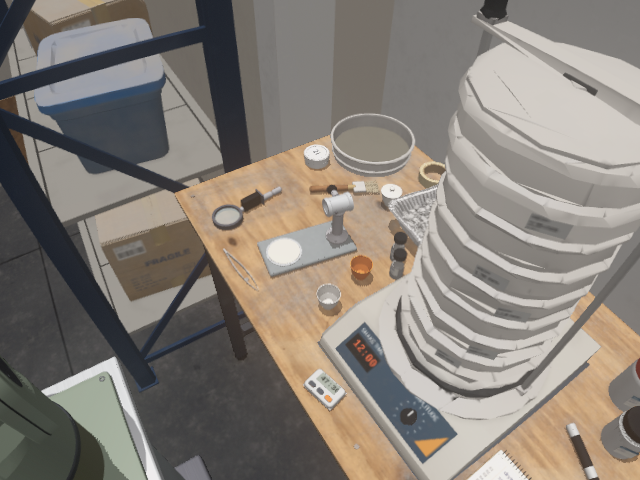

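View pics/side0.png

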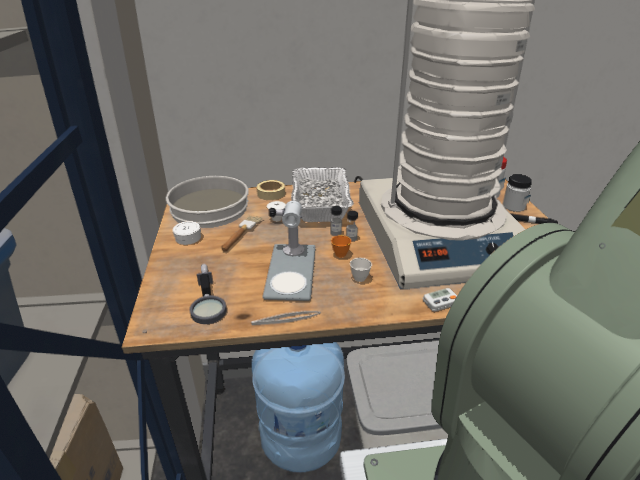

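Run:
```python
import cv2
a=cv2.imread('pics/scene0.png')[170:320,200:420]
cv2.imwrite('pics/sc_crop.png',cv2.resize(a,None,fx=3.5,fy=3.5,interpolation=cv2.INTER_CUBIC))
a=cv2.imread('pics/side0.png')[190:340,170:390]
cv2.imwrite('pics/sd_crop.png',cv2.resize(a,None,fx=3.5,fy=3.5,interpolation=cv2.INTER_CUBIC))
```

```text
(no output)
```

View pics/sc_crop.png

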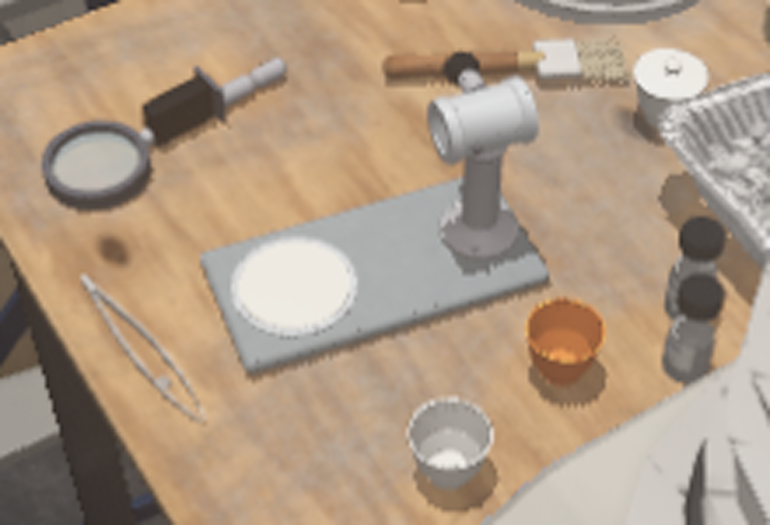

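View pics/sd_crop.png

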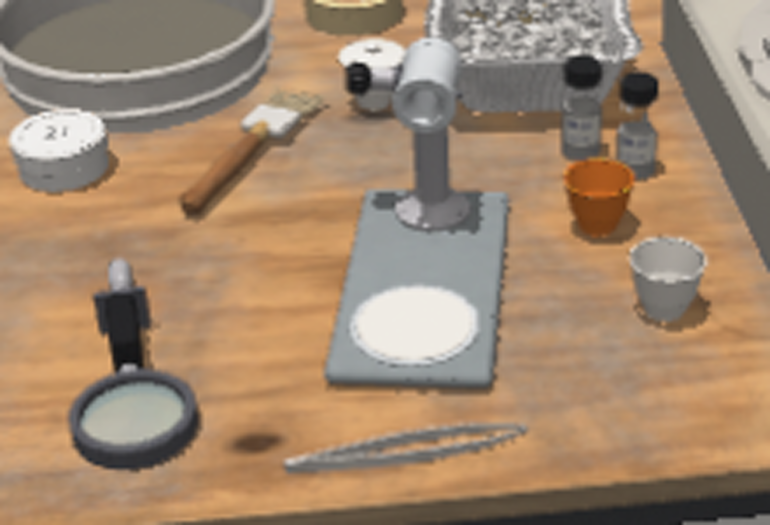

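Run:
```python
from h import *
for c in ['scene','side']:
    p=dict(np.load(f'pics/{c}0.npz'));
    P,u,v=pts(p,np.ones((480,640),bool)); I=p['pixels'][v,u].astype(int)
    def box(l,t,r,b): return (u>=l)&(u<=r)&(v>=t)&(v<=b)
    B=dict(scene=dict(stage=(262,234,304,268),foot=(255,215,360,280),cru=(314,280,346,311),lens=(208,185,286,230)),
           side=dict(stage=(265,265,310,300),foot=(255,240,320,305),cru=(348,255,372,284),lens=(184,258,230,325)))[c]
    print(c,'table z',np.median(P[box(*( (290,280,305,290) if c=='scene' else (230,270,250,290))),2]))
    m=box(*B['stage'])&(I.min(1)>200)&(I.max(1)-I.min(1)<30)&(abs(P[:,2]-.014)<.012); Q=P[m]
    (cx,cy),r=cv2.minEnclosingCircle((Q[:,:2]*1000).astype(np.float32)); print('stage',Q.mean(0),cx,cy,r,m.sum())
    m=box(*B['foot'])&(abs(P[:,2]-.013)<.004); Q=P[m]; 
    rect=cv2.minAreaRect((Q[:,:2]*1000).astype(np.float32)); print('foot',rect,np.median(Q[:,2]))
    m=box(*B['cru'])&(P[:,2]>.008)&(P[:,2]<.06); Q=P[m]; print('cru',Q.min(0),Q.max(0),m.sum())
    m2=Q[:,2]>.032; R=Q[m2]; print(' rim',cv2.minEnclosingCircle((R[:,:2]*1000).astype(np.float32)),R[:,2].max())
    m=box(*B['lens'])&(P[:,2]>.004)&(P[:,2]<.05); Q=P[m]; print('lens',Q.min(0),Q.max(0))
    for nm,mm in dict(black=(I[m].max(1)<60),all=np.ones(m.sum(),bool),tall=(Q[:,2]>.018)).items():
        R=Q[mm]; print(nm,cv2.minAreaRect((R[:,:2]*1000).astype(np.float32)),np.percentile(R[:,2],[5,50,95]))
```

```text
scene table z 0.00025846477952218283
stage [0.51891067 0.20452909 0.01489304] 519.5384521484375 205.192138671875 37.971134185791016 760
foot ((560.66064453125, 161.35398864746094), (165.552001953125, 190.8759307861328), 79.1904296875) 0.013354718355115647
cru [0.50937147 0.03372049 0.00809548] [0.55366943 0.07742175 0.04024899] 405
 rim ((531.5457153320312, 56.05476760864258), 23.165014266967773) 0.0402489931737825
lens [0.42807922 0.28797487 0.00400585] [0.6057635  0.46563016 0.03380079]Traceback (most recent call last):
  File "<stdin>", line 17, in <module>
    return _quantile_unchecked(
        a, q, axis, out, overwrite_input, method, keepdims, weights)
    return _ureduce(a,
                    func=_quantile_ureduce_func,
    ...<5 lines>...
                    overwrite_input=overwrite_input,
                    method=method)
    r = func(a, **kwargs)
    result = _quantile(arr,
                       quantiles=q,
    ...<2 lines>...
                       out=out,
                       weights=wgt)
    slices_having_nans = np.isnan(arr[-1, ...])
                                  ~~~^^^^^^^^^
IndexError: index -1 is out of bounds for axis 0 with size 0
```

Run:
```python
from h import *
for c in ['scene','side']:
    p=dict(np.load(f'pics/{c}0.npz'));
    P,u,v=pts(p,np.ones((480,640),bool)); I=p['pixels'][v,u].astype(int)
    def box(l,t,r,b): return (u>=l)&(u<=r)&(v>=t)&(v<=b)
    def cc(m):
        M=np.zeros((480,640),np.uint8); M[v[m],u[m]]=1
        n,L,s,_=cv2.connectedComponentsWithStats(M,connectivity=4); k=1+s[1:,4].argmax(); return L[v,u]==k
    B=dict(scene=dict(foot=(255,215,360,280),cru=(314,280,346,311),lens=(208,185,286,230)),
           side=dict(foot=(255,240,320,305),cru=(348,255,372,284),lens=(184,258,230,325)))[c]
    sat=I.max(1)-I.min(1)
    m=cc(box(*B['foot'])&(I.min(1)>225)&(abs(P[:,2]-.014)<.008)); Q=P[m]
    print('stage',c,Q.mean(0),cv2.minEnclosingCircle((Q[:,:2]*1000).astype(np.float32)),(Q[:,:2].min(0)+Q[:,:2].max(0))/2,m.sum())
    m=cc(box(*B['foot'])&(abs(P[:,2]-.013)<.006)&(I[:,2]>I[:,0]-8)); Q=P[m]
    print('foot',cv2.minAreaRect((Q[:,:2]*1000).astype(np.float32)),np.median(Q[:,2]))
    m=box(*B['cru'])&(P[:,2]>.033)&(P[:,2]<.06)&(sat<40); R=P[m]
    print('rim',cv2.minEnclosingCircle((R[:,:2]*1000).astype(np.float32)),R[:,2].max())
    lb=box(*B['lens'])
    print(I[lb].sum(1).min())
    for nm,mm in dict(top=(P[:,2]>.016)&(P[:,2]<.05),ring=(abs(P[:,2]-.01)<.008)&(sat<40)).items():
        m=cc(lb&mm); R=P[m]; print(nm,m.sum(),cv2.minAreaRect((R[:,:2]*1000).astype(np.float32)),np.percentile(R[:,2],[5,50,95]))
        V=R[:,:2]-R[:,:2].mean(0); w,E=np.linalg.eigh(V.T@V); print('  dir',E[:,1],np.degrees(np.arctan2(E[1,1],E[0,1])),R.mean(0))
    # barrel
    m=lb
    bb=(318,185,358,220) if c=='scene' else (282,198,305,228)
    m=box(*bb)&(P[:,2]>.08)&(P[:,2]<.14)&(sat<30); R=P[m]; print('barrel',R.min(0),R.max(0),m.sum(),cv2.minAreaRect((R[:,:2]*1000).astype(np.float32)))
    tp=R[R[:,2]>.117]; print(' top',len(tp),cv2.minAreaRect((tp[:,:2]*1000).astype(np.float32)),tp.mean(0))
```

```text
stage scene [0.51968906 0.20519221 0.0151162 ] ((519.6488037109375, 205.14822387695312), 32.07415771484375) [0.52010861 0.20433363] 539
foot ((568.4490966796875, 194.6195068359375), (93.95938873291016, 188.52435302734375), 80.06275177001953) 0.013061982242805026
rim ((531.5457153320312, 56.05476760864258), 23.165014266967773) 0.0402489931737825
164
top 224 ((525.5225830078125, 368.9753723144531), (51.563270568847656, 32.812652587890625), 9.42249870300293) [0.0177051  0.0287623  0.03286823]
  dir [-0.99500204 -0.09985463] -174.26920038254988 [0.52561907 0.36564481 0.0271177 ]
ring 731 ((483.4609069824219, 371.9031982421875), (117.8036880493164, 74.48145294189453), 19.832372665405273) [0.00543605 0.01169856 0.01619452]
  dir [-0.99386479 -0.11060187] -173.6499880698165 [0.46979899 0.35781378 0.01158283]
barrel [0.60353246 0.16229662 0.08004482] [0.65984348 0.23292077 0.12687237] 661 ((634.3329467773438, 199.3854217529297), (69.55339813232422, 54.39088821411133), 82.81181335449219)
 top 289 ((635.1184692382812, 199.15069580078125), (61.804080963134766, 53.12405776977539), 82.26680755615
[... 471 characters left out ...]
), 16.994497299194336) [0.01753559 0.0281279  0.03085802]
  dir [-0.9907535  -0.13567428] -172.20238787593996 [0.5228666  0.37006263 0.0265917 ]
ring 860 ((467.9892272949219, 367.23919677734375), (92.22576904296875, 67.43121337890625), 31.058792114257812) [0.00545409 0.01113383 0.01528934]
  dir [-0.98927429 -0.14606976] -171.600768218627 [0.45729349 0.36100823 0.01114482]
barrel [0.60145757 0.16570958 0.08675416] [0.65935132 0.20901109 0.12510223] 435 ((630.36474609375, 187.67779541015625), (40.361812591552734, 55.59016799926758), 84.68046569824219)
 top 163 ((630.0811767578125, 187.9801788330078), (27.24037742614746, 53.02726745605469), 82.45645141601562) [0.62890948 0.1870941  0.1205112 ]
```

Run:
```python
from h import *
ims=[]
for c in ['scene','side']:
    p=dict(np.load(f'pics/{c}0.npz'));
    P,u,v=pts(p,np.ones((480,640),bool)); I=p['pixels'][v,u]
    k=(P[:,0]>.2)&(P[:,0]<.8)&(P[:,1]>-.3)&(P[:,1]<.5)&(P[:,2]>-.02)&(P[:,2]<.13)
    M=np.zeros((600,800,3),np.uint8); o=np.argsort(P[k][:,2])
    Q=P[k][o];C=I[k][o]
    for q,cl in zip(Q,C):
        r=int(600-(q[0]-.2)*1000); cc=int((.5-q[1])*1000); cv2.circle(M,(cc,r),1,cl[::-1].tolist(),-1)
    for g in range(0,800,100): cv2.line(M,(g,0),(g,600),(0,255,255),1); cv2.putText(M,f'y{.5-g/1000:.1f}',(g,595),0,.4,(0,255,0))
    for g in range(0,600,100): cv2.line(M,(0,g),(800,g),(0,255,255),1); cv2.putText(M,f'x{.8-g/1000:.1f}',(0,g+10),0,.4,(0,255,0))
    cv2.imwrite(f'pics/top_{c}.png',M)
    s=(P[:,2]>.14)&(P[:,2]<.5)&(P[:,0]<1.2)&(P[:,1]>-.6)&(P[:,0]>.3); print('stack',P[s].min(0),P[s].max(0))
    m=(u>350)&(u<372)&(v>255)&(v<284) if c=='scene' else (u>330)&(u<352)&(v>234)&(v<260)
    m&=(P[:,2]>.03)&(P[:,2]<.05); print('orange',P[m].min(0),P[m].max(0))
```

```text
stack [ 0.30006646 -0.27784679  0.14000286] [1.01073992 1.30248188 0.49999661]
orange [0.60040394 0.05880245 0.03001829] [0.64466532 0.10308829 0.04012734]
stack [ 0.30038873 -0.59998557  0.14000093] [1.01296196 0.79541182 0.4999907 ]
orange [0.59835573 0.0605941  0.03007087] [0.64401411 0.10443675 0.03802348]
```

View pics/top_scene.png

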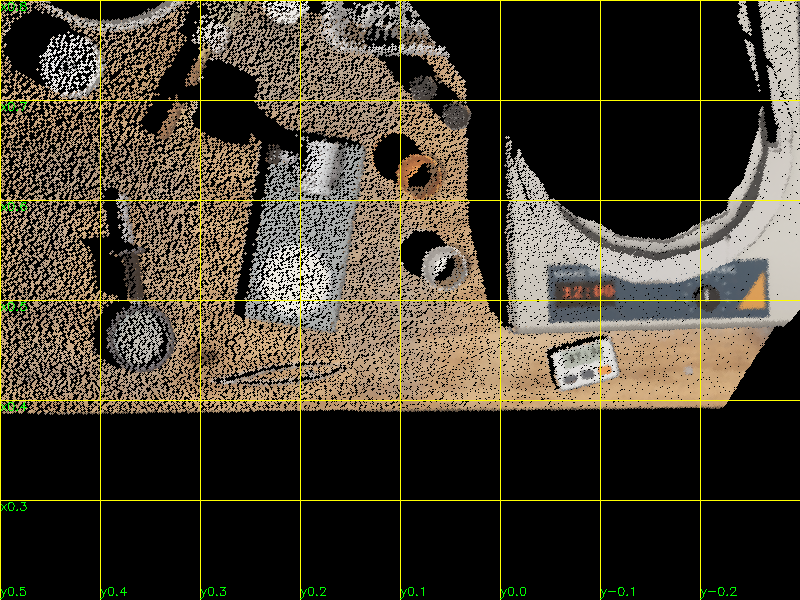

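View pics/top_side.png

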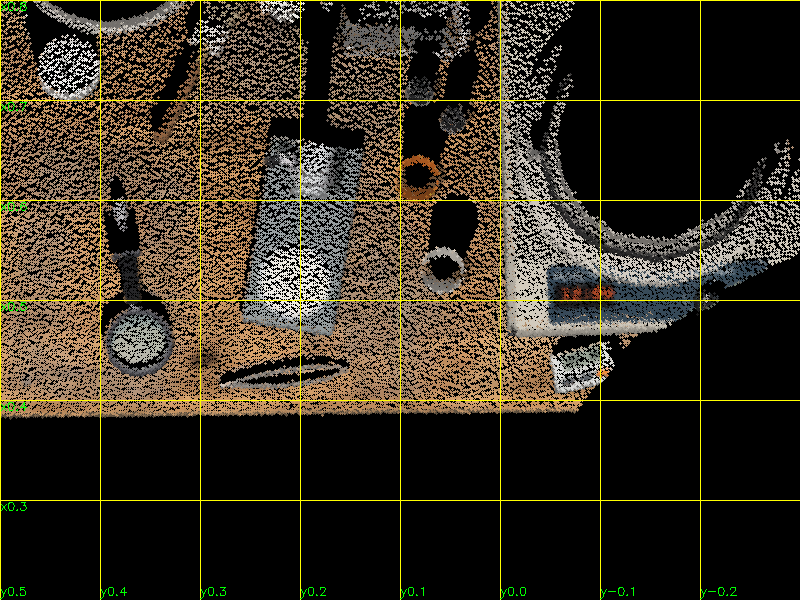

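```bash
cat >> h.py <<'E'
from scipy.spatial.transform import Rotation as Ro
def down(yaw): # tool z down, tool x at world yaw
    return Ro.from_euler('z',yaw,degrees=True)*Ro.from_euler('x',180,degrees=True)
def rel(pos,yaw,o=None):
    o=o or robot.get_obs(); q=o['tool_rot']; R0=Ro.from_quat([q[1],q[2],q[3],q[0]])
    s=R0.inv().apply(np.array(pos)-o['tool_pos'])*1000
    t=(R0.inv()*down(yaw)).as_rotvec(degrees=True)
    return np.round(np.r_[s,t],1).tolist()
def yawnow(o=None):
    o=o or robot.get_obs(); q=o['tool_rot']; R=Ro.from_quat([q[1],q[2],q[3],q[0]]).as_matrix()
    return np.degrees(np.arctan2(R[1,0],R[0,0])), R[:,2]
E
python3 - <<'E'
from h import *
print(yawnow())
for p,y in [((.33,-.30,.25),30),((.40,-.15,.25),45),((.43,0.02,.25),60),((.48,0.06,.25),90)]: print(p,rel(p,y))
E
```

```text
(np.float64(19.182093732253605), array([-1.19746428e-05,  5.55790099e-05, -9.99999998e-01]))
(0.33, -0.3, 0.25) [213.1, -183.2, -7.7, -0.0, -0.0, -10.8]
(0.4, -0.15, 0.25) [328.5, -301.9, -7.7, -0.0, -0.0, -25.8]
(0.43, 0.02, 0.25) [412.7, -452.6, -7.7, -0.0, -0.0, -40.8]
(0.48, 0.06, 0.25) [473.0, -473.9, -7.7, -0.0, -0.0, -70.8]
```

play_rows:
  commands:
    - [43,-37,-2,0,0,-2]
    - [85,-73,-3,0,0,-4]
    - [128,-110,-5,0,0,-6]
    - [170,-147,-6,0,0,-8]
    - [213,-183,-8,0,0,-11]
    - [252,-223,-8,0,0,-16]
    - [290,-262,-8,0,0,-21]
    - [328,-302,-8,0,0,-26]
  fingers: 1

```text
clock: 2.05
tool_pos: [0.4001, -0.1484, 0.2505]
tool_rot: [0.0, 0.923, 0.385, 0.0]
contact_force: [0.9, -0.8, -0.4]
opening: 0.0853
```

Run:
```python
from h import *
print(robot.get_obs()['tool_pos'],yawnow())
for p,y in [((.43,0.02,.25),65),((.48,0.06,.22),90)]: print(p,rel(p,y))
```

```text
[ 0.40014002 -0.14842965  0.25046984] (np.float64(45.336988943004485), array([ 5.47248027e-04, -1.13563848e-04, -9.99999844e-01]))
(0.43, 0.02, 0.25) [140.8, -97.2, 0.5, 0.0, -0.0, -19.7]
(0.48, 0.06, 0.22) [204.4, -89.7, 30.5, 0.0, -0.0, -44.7]
```

play_rows:
  commands:
    - [47,-32,0,0,0,-7]
    - [94,-65,0,0,0,-13]
    - [141,-97,0,0,0,-20]
    - [173,-93,15,0,0,-30]
    - [204,-90,30,0,0,-40]
    - [204,-90,30,0,0,-45]
    - [204,-90,30,0,0,-45]
  fingers: 0.5

```text
clock: 2.92
tool_pos: [0.4794, 0.058, 0.2202]
tool_rot: [-0.0, 0.706, 0.708, -0.0]
contact_force: [-0.2, -0.5, 0.3]
opening: 0.0641
```

Run:
```python
from h import *
p=robot.read_camera('wrist'); save(p,'w1.png'); np.savez('pics/w1.npz',**p)
o=robot.get_obs();print(o['tool_pos'],yawnow(o),o['opening'])
P,u,v=pts(p,np.ones((480,640),bool))
d=np.hypot(P[:,0]-.53,P[:,1]-.056); m=(d<.035)&(P[:,2]>.033)&(P[:,2]<.06); R=P[m]
print(cv2.minEnclosingCircle((R[:,:2]*1000).astype(np.float32)),R[:,2].max(),m.sum(), R[:,:2].min(0),R[:,:2].max(0))
```

```text
[0.47938422 0.05788807 0.22039195] (np.float64(90.04331056034866), array([-1.48755992e-05,  7.96458453e-05, -9.99999997e-01])) 0.06412172660311151
((531.6439819335938, 55.78586959838867), 22.471757888793945) 0.039354623477110606 535 [0.50929967 0.03331422] [0.55361241 0.07774627]
```

View pics/w1.png

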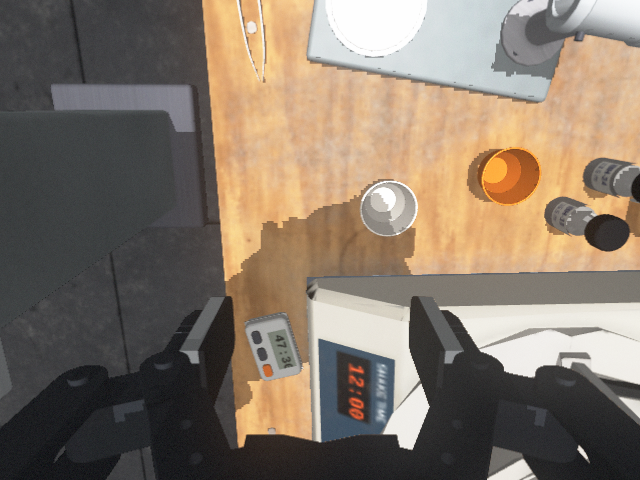

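Run:
```python
from h import *
for p,y in [((.531,.056,.1),90),((.531,.056,.022),90)]: print(p,rel(p,y))
```

```text
(0.531, 0.056, 0.1) [-1.9, 51.6, 120.4, -0.0, -0.0, 0.0]
(0.531, 0.056, 0.022) [-1.9, 51.6, 198.4, -0.0, -0.0, 0.0]
```

play_rows:
  commands:
    - [-1,26,40,0,0,0]
    - [-2,52,80,0,0,0]
    - [-2,52,120,0,0,0]
    - [-2,52,150,0,0,0]
    - [-2,52,180,0,0,0]
    - [-2,52,198,0,0,0]
    - [-2,52,198,0,0,0]

```text
clock: 3.85
tool_pos: [0.5312, 0.0562, 0.022]
tool_rot: [-0.0, 0.706, 0.708, -0.0]
contact_force: [0.4, -0.0, -0.2]
opening: 0.0638
```

Run:
```python
from h import *
p=robot.read_camera('wrist'); save(p,'w2.png')
o=robot.get_obs();print(o['tool_pos'],o['contact_force'],o['opening'])
```

```text
[0.53158379 0.05622831 0.02277854] [-0.54379003  0.41699695  0.33912599] 0.0640830297747622
```

View pics/w2.png

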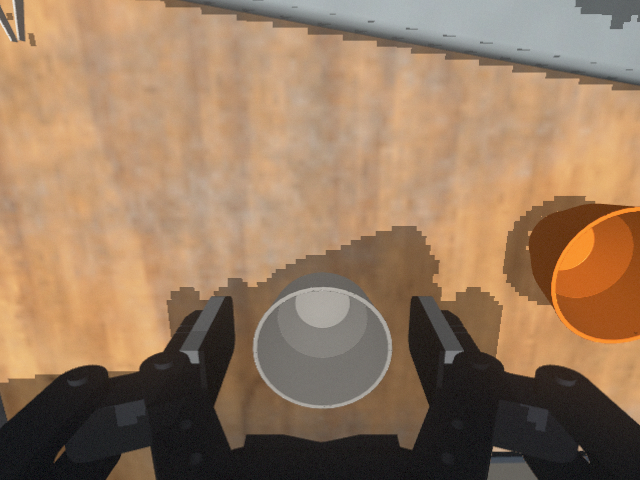

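play_rows:
  commands:
    - [0,0,0,0,0,0]
    - [0,0,0,0,0,0]
    - [0,0,0,0,0,0]
    - [0,0,0,0,0,0]
    - [0,0,0,0,0,0]
    - [0,0,0,0,0,0]
  fingers: -1

```text
clock: 4.65
tool_pos: [0.532, 0.0563, 0.0236]
tool_rot: [0.001, 0.706, 0.708, 0.001]
contact_force: [-1.8, 0.3, 12.6]
opening: 0.0406
```

play_rows:
  commands:
    - [0,0,-8,0,0,0]
    - [0,0,-20,0,0,0]
    - [0,0,-40,0,0,0]
    - [0,0,-60,0,0,0]
    - [0,0,-70,0,0,0]
    - [0,0,-70,0,0,0]

```text
clock: 5.4
tool_pos: [0.5317, 0.0562, 0.0929]
tool_rot: [0.0, 0.706, 0.708, 0.0]
contact_force: [-0.2, 0.0, -0.0]
opening: 0.0405
```

Run:
```python
from h import *
p=robot.read_camera('wrist'); save(p,'w3.png')
p=robot.read_camera('side'); save(p,'s3.png')
a=cv2.imread('pics/s3.png')[170:320,250:450]
cv2.imwrite('pics/s3c.png',cv2.resize(a,None,fx=4,fy=4,interpolation=cv2.INTER_CUBIC))
o=robot.get_obs();print(o['tool_pos'],o['contact_force'],o['opening'],yawnow(o))
# targets
for p,y in [((.519,.205,.092),90)]: print(rel(p,y))
```

```text
[0.53128175 0.05620981 0.09194371] [-0.03646749  0.52689269 -0.34040639] 0.04037870580745017 (np.float64(90.17795978172093), array([-4.90670876e-04,  2.50908527e-05, -9.99999879e-01]))
[148.8, -11.8, -0.0, -0.0, -0.0, 0.2]
```

View pics/w3.png

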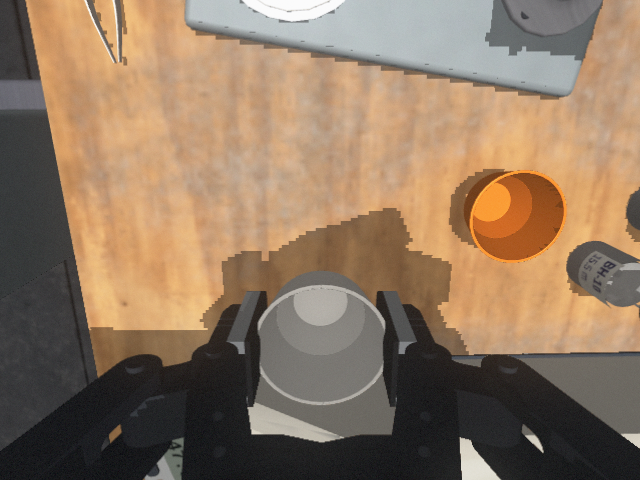

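View pics/s3c.png

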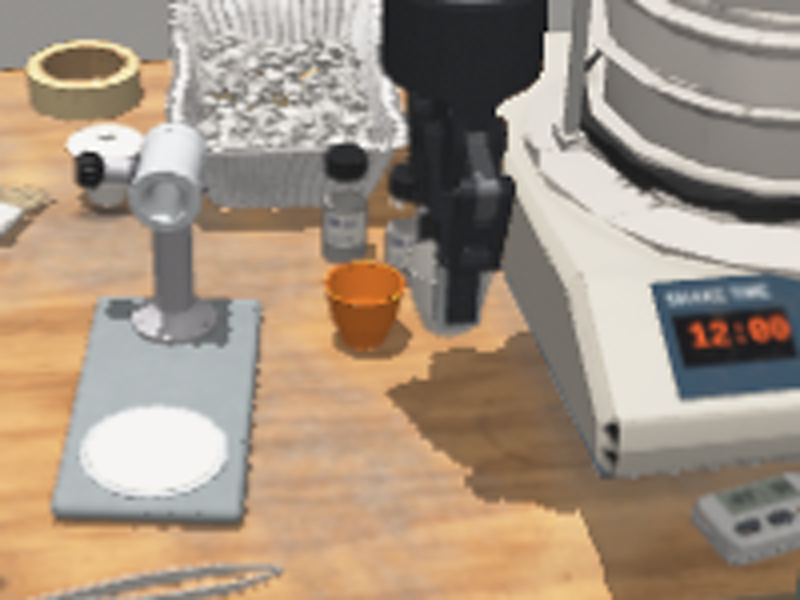

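play_rows:
  commands:
    - [25,-2,0,0,0,0]
    - [55,-5,0,0,0,0]
    - [90,-7,0,0,0,0]
    - [120,-10,0,0,0,0]
    - [140,-12,0,0,0,0]
    - [149,-12,0,0,0,0]
    - [149,-12,15,0,0,0]
    - [149,-12,30,0,0,0]

```text
clock: 6.5
tool_pos: [0.5191, 0.2039, 0.061]
tool_rot: [0.0, 0.706, 0.708, -0.0]
contact_force: [-0.3, -0.3, -0.0]
opening: 0.0407
```

Run:
```python
from h import *
p=robot.read_camera('scene'); save(p,'c4.png')
a=cv2.imread('pics/c4.png')[150:300,220:420]
cv2.imwrite('pics/c4c.png',cv2.resize(a,None,fx=4,fy=4,interpolation=cv2.INTER_CUBIC))
o=robot.get_obs();print(o['tool_pos'],o['contact_force'],o['opening'],yawnow(o))
for p,y in [((.519,.205,.0385),90)]: print(rel(p,y))
```

```text
[0.51830181 0.20379484 0.05923456] [-1.56978021 -0.46827406 -3.89941918] 0.04086996924762587 (np.float64(90.12121436988319), array([-0.00260296, -0.00151083, -0.99999547]))
[1.2, 0.8, 20.7, -0.1, 0.1, 0.1]
```

View pics/c4c.png

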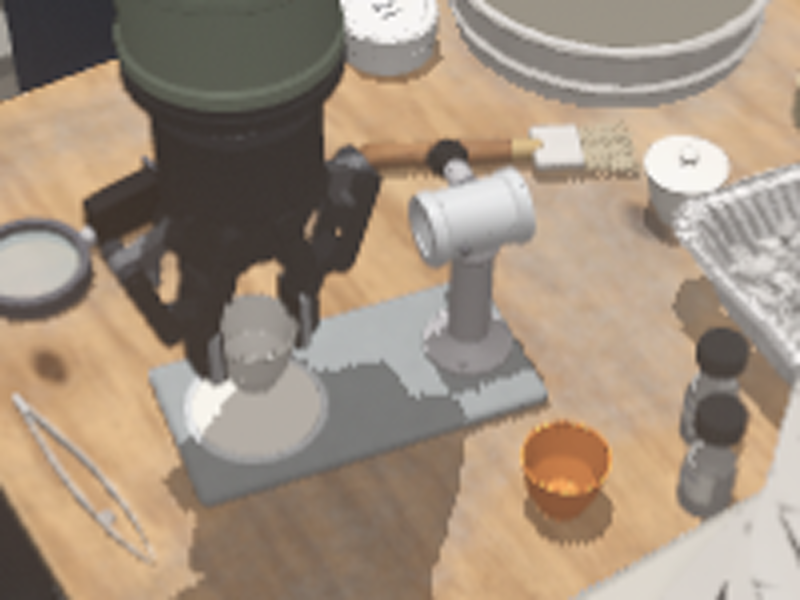

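play_rows:
  commands:
    - [1,1,6,0,0,0]
    - [1,1,12,0,0,0]
    - [1,1,18,0,0,0]
    - [1,1,21,0,0,0]
    - [1,1,23,0,0,0]
    - [1,1,24,0,0,0]
    - [1,1,24,0,0,0]

```text
clock: 7.42
tool_pos: [0.52, 0.2063, 0.0384]
tool_rot: [-0.0, 0.706, 0.708, 0.0]
contact_force: [0.5, 0.7, -1.2]
opening: 0.0406
```

play_rows:
  commands:
    - [0,0,1,0,0,0]
    - [0,0,1,0,0,0]

```text
clock: 7.68
tool_pos: [0.5201, 0.2063, 0.0377]
tool_rot: [0.0, 0.706, 0.708, 0.0]
contact_force: [-0.6, 0.4, 7.0]
opening: 0.0408
```

play_rows:
  commands:
    - [0,0,0,0,0,0]
    - [0,0,0,0,0,0]
    - [0,0,0,0,0,0]
    - [0,0,0,0,0,0]
  fingers: 0.5

```text
clock: 8.18
tool_pos: [0.52, 0.2062, 0.0373]
tool_rot: [-0.0, 0.706, 0.708, 0.0]
contact_force: [0.1, 0.7, -0.4]
opening: 0.0641
```

play_rows:
  commands:
    - [0,0,-10,0,0,0]
    - [0,0,-30,0,0,0]
    - [0,0,-60,0,0,0]
    - [0,0,-100,0,0,0]
    - [0,0,-140,0,0,0]
    - [0,0,-160,0,0,0]

```text
clock: 8.93
tool_pos: [0.5203, 0.2064, 0.2001]
tool_rot: [0.0, 0.706, 0.708, 0.001]
contact_force: [0.2, -0.4, -0.2]
opening: 0.064
```

Run:
```python
from h import *
o=robot.get_obs();print(o['tool_pos'],o['contact_force'],o['opening'],yawnow(o))
for c in ['wrist','scene','side']:
    p=robot.read_camera(c); save(p,c+'5.png'); np.savez(f'pics/{c}5.npz',**p)
    P,u,v=pts(p,np.ones((480,640),bool))
    d=np.hypot(P[:,0]-.519,P[:,1]-.205); m=(d<.035)&(P[:,2]>.046)&(P[:,2]<.07); R=P[m]
    if m.sum()>5: print(c,cv2.minEnclosingCircle((R[:,:2]*1000).astype(np.float32)),R[:,2].max(),m.sum())
for p,y in [((.52,.36,.20),8)]: print(rel(p,y))
```

```text
[0.52027827 0.20638247 0.20007785] [ 0.15500256 -0.37990539 -0.20638582] 0.06402121941274325 (np.float64(90.17987552557588), array([ 0.00232928,  0.00120078, -0.99999657]))
wrist ((519.5569458007812, 205.88217163085938), 22.512117385864258) 0.05307486001093542 732
scene ((520.3073120117188, 205.08998107910156), 22.891399383544922) 0.05462254954645818 108
side ((517.6776733398438, 207.28358459472656), 23.57025146484375) 0.05204599666060816 106
[153.7, 0.3, -1.5, 0.0, -0.1, 82.2]
```

View pics/wrist5.png

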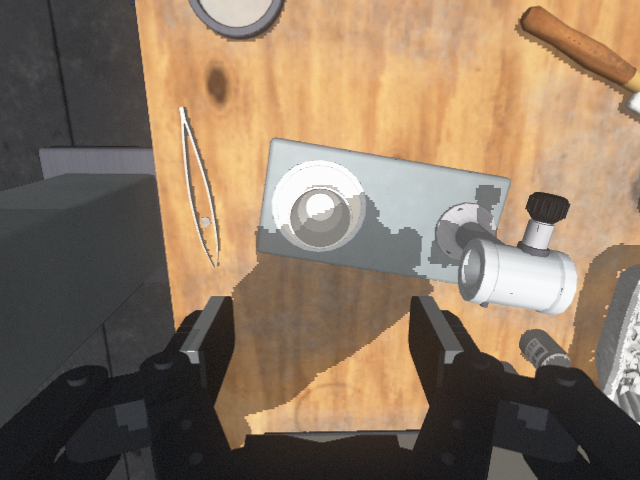

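play_rows:
  commands:
    - [25,0,-2,0,0,10]
    - [50,0,-5,0,0,20]
    - [75,0,-8,0,0,30]
    - [100,0,-10,0,0,40]
    - [125,0,-15,0,0,50]
    - [150,10,-15,0,0,60]
    - [154,15,-15,0,0,70]
    - [154,15,-15,0,0,80]
  fingers: 0.5

```text
clock: 10.07
tool_pos: [0.5343, 0.3604, 0.2112]
tool_rot: [0.0, 0.996, 0.086, -0.001]
contact_force: [-0.5, 0.3, -0.1]
opening: 0.0638
```

Run:
```python
from h import *
o=robot.get_obs();print(o['tool_pos'],o['contact_force'],o['opening'],yawnow(o))
p=robot.read_camera('wrist'); save(p,'w6.png'); np.savez('pics/w6.npz',**p)
p=dict(np.load('pics/wrist5.npz'))
P,u,v=pts(p,np.ones((480,640),bool)); I=p['pixels'][v,u].astype(int)
m=(abs(P[:,2]-.013)<.005)&(u>240)&(u<530)&(v>120)&(v<310)
M=np.zeros((480,640),np.uint8); M[v[m],u[m]]=1
n,L,s,_=cv2.connectedComponentsWithStats(M,connectivity=4); k=1+s[1:,4].argmax(); Q=P[L[v,u]==k]
r=cv2.minAreaRect((Q[:,:2]*1000).astype(np.float32)); print('foot',r,np.median(Q[:,2]))
m=(P[:,2]>.116)&(P[:,2]<.14)&(u>450)&(u<590)&(v>220)&(v<330); R=P[m]; print('btop',cv2.minAreaRect((R[:,:2]*1000).astype(np.float32)),R[:,2].max())
V=R[:,:2]-R[:,:2].mean(0)
```

```text
[0.53430853 0.36039561 0.21116041] [-0.50211677  0.28958592 -0.06518116] 0.06376437513920742 (np.float64(9.873876761017975), array([-0.00102397, -0.00108948, -0.99999888]))
foot ((567.7117309570312, 196.60714721679688), (94.12642669677734, 188.95533752441406), 80.49053192138672) 0.012500353709377965
btop ((632.8974609375, 186.0652618408203), (32.087615966796875, 53.2918586730957), 80.67527770996094) 0.12571615949308534
```

View pics/w6.png

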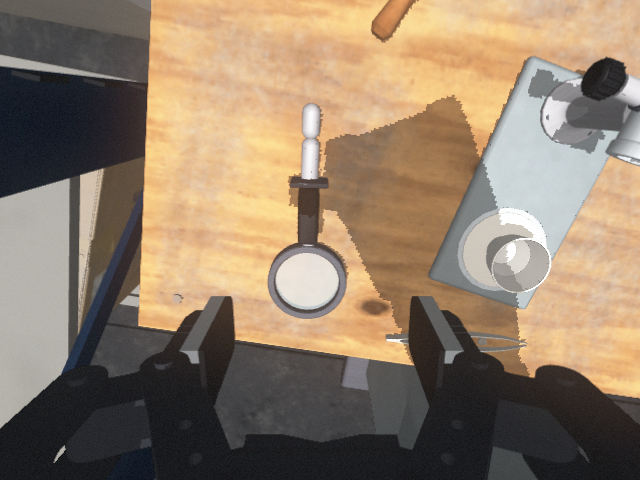

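Run:
```python
from h import *
p=dict(np.load('pics/w6.npz'))
P,u,v=pts(p,np.ones((480,640),bool)); I=p['pixels'][v,u].astype(int)
m=(P[:,2]>.004)&(P[:,2]<.05)&(u>260)&(u<355)&(v>95)&(v<322)
Q=P[m]; 
ring=Q[Q[:,0]<.505]
def show(n,R): 
    V=R[:,:2]-R[:,:2].mean(0); w,E=np.linalg.eigh(V.T@V); e=E[:,1]*np.sign(E[0,1]); 
    r=cv2.minAreaRect((R[:,:2]*1000).astype(np.float32))
    print(n,len(R),np.round(R.mean(0),4),'yaw',np.degrees(np.arctan2(e[1],e[0])),r,np.round(np.percentile(R[:,2],[5,50,95]),4))
sel=lambda l,t,r,b:(m&(u>=l)&(u<=r)&(v>=t)&(v<=b))
show('rod',P[sel(295,95,325,174)]); show('grip',P[sel(290,190,325,240)&(P[:,2]>.022)]); show('plate',P[sel(285,174,332,190)]); 
L=P[sel(260,240,352,322)]; print('lens',cv2.minEnclosingCircle((L[L[:,2]>.009][:,:2]*1000).astype(np.float32)))
show('gripplate',P[sel(285,174,332,240)&(P[:,2]>.025)])
show('all',Q)
c=np.mean(P[sel(295,95,325,174)],0)
```

```text
rod 1188 [0.5806 0.3769 0.0124] yaw 8.04382532650223 ((580.2211303710938, 377.0194091796875), (55.02241897583008, 13.998611450195312), 7.967409610748291) [0.0087 0.0128 0.0148]
grip 1058 [0.5253 0.3692 0.0298] yaw 7.803039398368985 ((524.7290649414062, 368.92364501953125), (40.715850830078125, 16.419677734375), 9.283185958862305) [0.0279 0.03   0.0313]
plate 527 [0.5494 0.3726 0.0229] yaw -81.90035357253885 ((549.0347290039062, 372.41943359375), (11.080111503601074, 29.384498596191406), 6.056736946105957) [0.0089 0.0276 0.0309]
lens ((466.73651123046875, 362.1325988769531), 39.60187530517578)
gripplate 1325 [0.53   0.3699 0.0297] yaw 7.775162034566484 ((527.6143798828125, 369.342041015625), (46.48210906982422, 29.07948112487793), 8.32146167755127) [0.0276 0.0299 0.0312]
all 7527 [0.496  0.3651 0.015 ] yaw 7.905906909143069 ((516.7783203125, 357.2922058105469), (67.65221405029297, 179.0847930908203), 86.93656921386719) [0.0083 0.0125 0.0304]
```

Run:
```python
from h import *
print(rel((.524,.369,.016),8))
```

```text
[-8.4, -10.4, 195.2, 0.0, 0.1, 1.4]
```

play_rows:
  commands:
    - [-8,-10,30,0,0,1.5]
    - [-8,-10,70,0,0,1.5]
    - [-8,-10,110,0,0,1.5]
    - [-8,-10,140,0,0,1.5]
    - [-8,-10,165,0,0,1.5]
    - [-8,-10,185,0,0,1.5]
    - [-8,-10,195,0,0,1.5]
    - [-8,-10,195,0,0,1.5]

```text
clock: 11.12
tool_pos: [0.5247, 0.3686, 0.0171]
tool_rot: [0.0, 0.997, 0.076, -0.0]
contact_force: [-0.3, -0.6, 0.2]
opening: 0.0642
```

Run:
```python
from h import *
o=robot.get_obs();print(o['tool_pos'],o['contact_force'],o['opening'],yawnow(o))
p=robot.read_camera('wrist'); save(p,'w7.png')
print(rel((.524,.369,.016),8))
```

```text
[0.52474769 0.36862566 0.01709203] [-0.27857392 -0.58309265  0.21313128] 0.06423643773014165 (np.float64(8.711264634387891), array([-4.15658304e-04, -2.01759188e-04, -9.99999893e-01]))
[-1.0, -0.4, 1.7, -0.0, -0.0, 0.7]
```

View pics/w7.png

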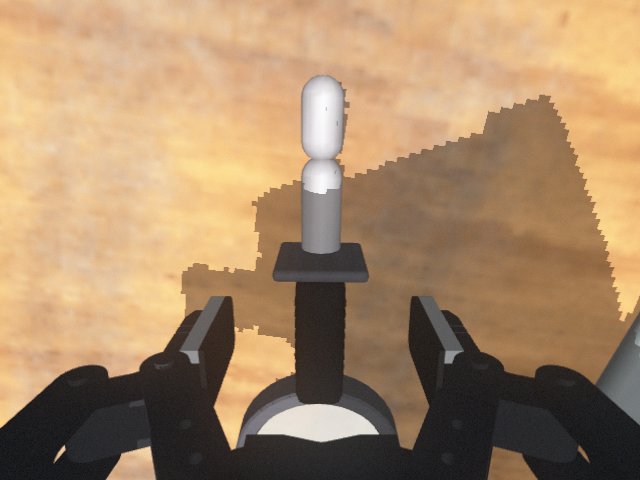

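play_rows:
  commands:
    - [-1,0,1,0,0,0.7]
    - [-1,0,1,0,0,0.7]
    - [-1,0,1,0,0,0.7]
    - [-1,0,1,0,0,0.7]
    - [-1,0,1,0,0,0.7]
    - [-1,0,1,0,0,0.7]
    - [-1,0,1,0,0,0.7]
    - [-1,0,1,0,0,0.7]
  fingers: -1

```text
clock: 12.18
tool_pos: [0.524, 0.3687, 0.0169]
tool_rot: [-0.0, 0.998, 0.07, 0.0]
contact_force: [-1.3, -0.7, 6.2]
opening: 0.0148
```

play_rows:
  commands:
    - [0,0,-5,0,0,0]
    - [0,0,-15,0,0,0]
    - [0,0,-40,0,0,0]
    - [0,0,-75,0,0,0]
    - [0,0,-110,0,0,0]
    - [0,0,-130,0,0,0]
    - [0,0,-140,0,0,0]
    - [0,0,-140,0,0,0]

```text
clock: 13.18
tool_pos: [0.5239, 0.3686, 0.1566]
tool_rot: [-0.0, 0.998, 0.07, 0.0]
contact_force: [-0.0, 0.8, -2.7]
opening: 0.0146
```

Run:
```python
from h import *
o=robot.get_obs();print(o['tool_pos'],o['contact_force'],o['opening'],yawnow(o))
p=robot.read_camera('side'); save(p,'s8.png'); np.savez('pics/s8.npz',**p)
a=cv2.imread('pics/s8.png')[150:320,150:380]
cv2.imwrite('pics/s8c.png',cv2.resize(a,None,fx=3.4,fy=3.4,interpolation=cv2.INTER_CUBIC))
p=robot.read_camera('wrist'); save(p,'w8.png'); np.savez('pics/w8.npz',**p)
P,u,v=pts(p,np.ones((480,640),bool))
z0=o['tool_pos'][2]
m=(u>292)&(u<352)&(v>60)&(v<250)&(abs(P[:,2]-z0)<.03); Q=P[m]
q=o['tool_rot'];R=Ro.from_quat([q[1],q[2],q[3],q[0]]).inv().apply(Q-o['tool_pos'])*1000
for a in range(20,100,6):
    k=(R[:,0]>a)&(R[:,0]<a+6)
    if k.sum()>5: print(a,k.sum(),np.round([R[k,1].mean(),R[k,1].min(),R[k,1].max(),R[k,2].min(),np.median(R[k,2])],1))
```

```text
[0.52388477 0.36861843 0.15661299] [-0.03799699  0.75295335 -2.65414739] 0.01457090275705282 (np.float64(7.984033387581825), array([ 3.25648523e-04,  4.24202327e-04, -9.99999857e-01]))
20 17 [-0.  -9.6 10.3  7.  12.3]
26 768 [  0.2 -10.5  10.9   2.3   5.4]
32 685 [ 0.  -6.9  7.   2.   4.6]
38 681 [ 0.  -6.8  6.9  2.   4.5]
44 717 [ 0.1 -6.7  7.   2.3  4.5]
50 757 [ 0.1 -6.9  7.1  1.9  4.9]
56 570 [ 0.1 -6.4  6.5  3.   6. ]
62 797 [ 0.  -6.8  6.8  1.8  4.6]
68 840 [ 0.  -7.   7.1  1.7  4.6]
74 868 [ 0.  -7.   7.   1.7  4.7]
80 381 [ 0.  -6.3  6.3  2.7  6.3]
```

View pics/s8c.png

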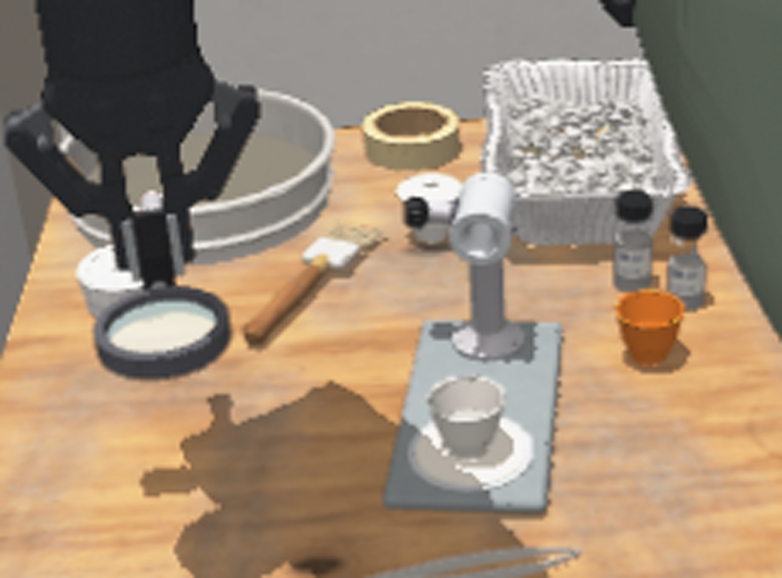

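View pics/w8.png

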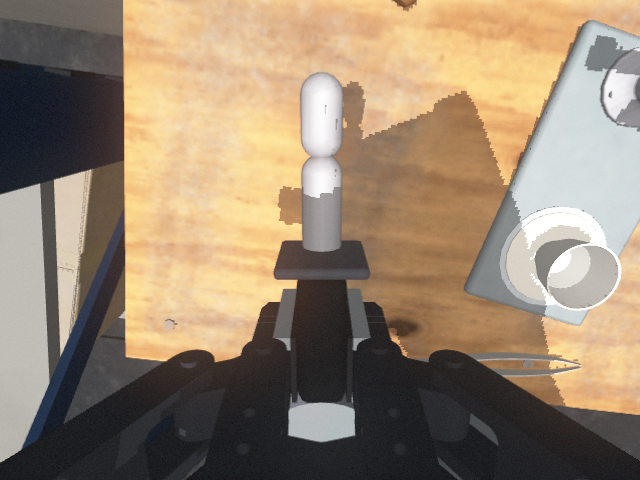

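Run:
```python
from h import *
print(rel((.4842,.2106,.157),-9.5),rel((.4842,.2106,.115),-9.5))
```

```text
[-60.9, 150.8, -1.3, 0.0, 0.1, 17.5] [-60.8, 150.8, 40.7, 0.0, 0.1, 17.5]
```

play_rows:
  commands:
    - [-20,20,0,0,0,3]
    - [-40,50,0,0,0,7]
    - [-61,85,0,0,0,11]
    - [-61,115,0,0,0,15]
    - [-61,140,0,0,0,17.5]
    - [-61,151,10,0,0,17.5]
    - [-61,151,30,0,0,17.5]
    - [-61,151,41,0,0,17.5]

```text
clock: 14.28
tool_pos: [0.4839, 0.2109, 0.1137]
tool_rot: [0.0, 0.997, -0.082, -0.001]
contact_force: [-0.2, 0.2, -1.3]
opening: 0.015
```

play_rows:
  commands:
    - [0,0,0,0,0,0]
    - [0,0,0,0,0,0]

```text
clock: 14.52
tool_pos: [0.4845, 0.2108, 0.1156]
tool_rot: [-0.0, 0.997, -0.083, 0.0]
contact_force: [0.5, -0.5, -1.6]
opening: 0.0146
```

```bash
cat > meas.py <<'E'
from h import *
import sys
tag=sys.argv[1]
o=robot.get_obs();print(o['tool_pos'],o['contact_force'],o['opening'],yawnow(o))
for c in ['wrist','scene','side']:
    p=robot.read_camera(c); save(p,c+tag+'.png'); np.savez(f'pics/{c}{tag}.npz',**p)
    P,u,v=pts(p,np.ones((480,640),bool))
    # stand nominal frame
    d=np.array([np.cos(np.radians(-9.5)),np.sin(np.radians(-9.5))]); n=np.array([-d[1],d[0]])
    X=(P[:,:2]-[.6075,.190])@d*1000; Y=(P[:,:2]-[.6075,.190])@n*1000; Z=P[:,2]*1000
    tip=o['tool_pos'][:2]+.085*d; tx=(tip-[.6075,.190])@d*1000
    for nm,lo,hi in [('rod',tx-50,tx-32),('rod2',tx-20,tx-8),('barrel',4,18),('barrel2',35,50)]:
        k=(X>lo)&(X<hi)&(abs(Y)<(12 if nm[0]=='r' else 24))&(Z>85)&(Z<132)
        if k.sum()>8:
            # fit circle in Y,Z with known radius
            from scipy.optimize import least_squares
            r=7 if nm[0]=='r' else 19
            y,z=Y[k],Z[k]
            f=least_squares(lambda a:np.hypot(y-a[0],z-a[1])-r,[y.mean(),z.mean()-5],loss='soft_l1')
            print(c,nm,k.sum(),'axis y,z',np.round(f.x,1),'rms',round(float(np.sqrt(np.mean(f.fun**2))),2), 'topz',round(float(np.percentile(z,98)),1),'yrange',np.round(np.percentile(y,[1,99]),1))
    k=(abs(Y)<24)&(Z>100)&(Z<132)&(X>-12)&(X<70); 
    if k.sum(): print(c,'barrel X',np.percentile(X[k],[0.5,1,99]))
E
python3 meas.py 9; python3 -c "
import cv2
a=cv2.imread('pics/scene9.png')[130:280,220:420]
cv2.imwrite('pics/c9c.png',cv2.resize(a,None,fx=4,fy=4,interpolation=cv2.INTER_CUBIC))"
```

```text
[0.4845092  0.21083622 0.11559164] [ 0.45897888 -0.48922019 -1.62800623] 0.01464201418792768 (np.float64(-9.486424438980345), array([ 2.84395848e-04,  2.89026903e-04, -9.99999918e-01]))
wrist rod 2118 axis y,z [  0.2 105.9] rms 0.5 topz 113.7 yrange [-6.5  7. ]
wrist rod2 1681 axis y,z [  0.2 105.9] rms 0.52 topz 113.8 yrange [-6.6  7. ]
scene rod 67 axis y,z [  0.8 106.8] rms 1.24 topz 114.6 yrange [-8.   3.8]
scene rod2 40 axis y,z [  0.3 107.1] rms 1.29 topz 114.6 yrange [-7.6  3.4]
scene barrel 138 axis y,z [  0.  105.3] rms 3.22 topz 125.5 yrange [-21.8  10.3]
scene barrel2 143 axis y,z [  1.  105.3] rms 1.41 topz 125.6 yrange [-19.8  17.8]
scene barrel X [-2.53214779e-01  3.22113452e-02  5.15158452e+01]
side barrel X [-4.84357632 -4.7217455  11.60569216]
```

View pics/wrist9.png

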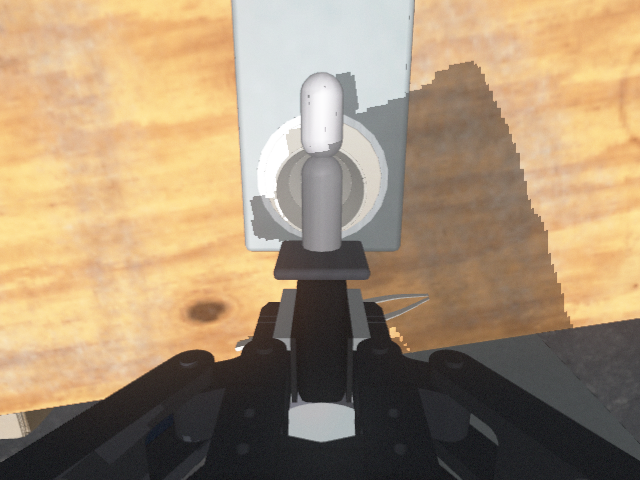

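View pics/c9c.png

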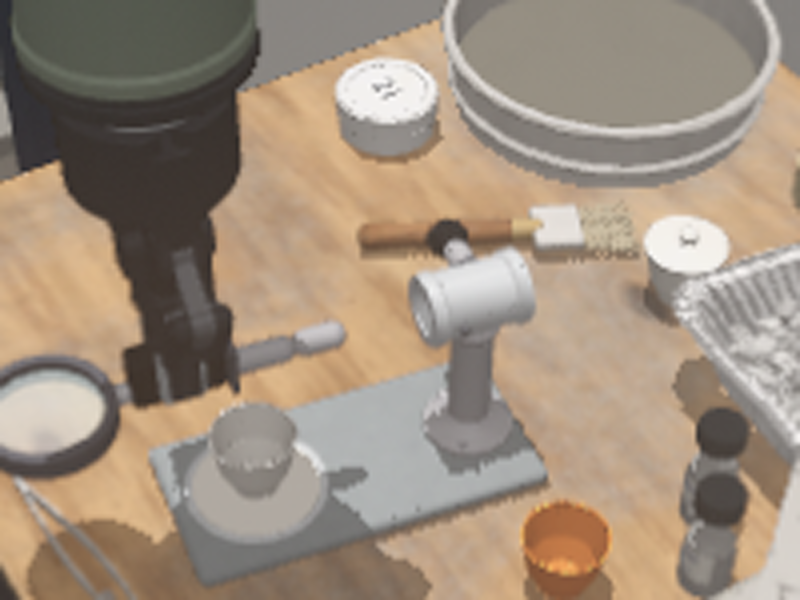

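play_rows:
  commands:
    - [7,0,1,0,0,0]
    - [15,0,1,0,0,0]
    - [23,0,1,0,0,0]
    - [30,0,1,0,0,0]
    - [34,0,1,0,0,0]
    - [34,0,1,0,0,0]

```text
clock: 15.42
tool_pos: [0.5181, 0.2048, 0.1143]
tool_rot: [-0.0, 0.997, -0.083, -0.0]
contact_force: [-0.4, 0.4, -1.9]
opening: 0.0152
```

```bash
python3 meas.py 10; python3 -c "
import cv2
a=cv2.imread('pics/scene10.png')[150:250,260:400]
cv2.imwrite('pics/c10c.png',cv2.resize(a,None,fx=5.5,fy=5.5,interpolation=cv2.INTER_CUBIC))"
```

```text
[0.51805951 0.20481644 0.11425832] [-0.39965601  0.3683552  -1.8651417 ] 0.015226345145748353 (np.float64(-9.53192281127765), array([-9.66612190e-05,  4.26129222e-05, -9.99999994e-01]))
wrist rod 2111 axis y,z [ -0.2 104.5] rms 0.51 topz 112.4 yrange [-6.9  6.6]
wrist rod2 1670 axis y,z [ -0.2 104.5] rms 0.53 topz 112.5 yrange [-7.1  6.6]
wrist barrel 3362 axis y,z [ -0.4 104.2] rms 0.97 topz 124.7 yrange [-20.8  17.1]
wrist barrel X [-11.82449105 -11.56753621  12.55338093]
scene rod 65 axis y,z [  0.2 105.4] rms 0.95 topz 113.3 yrange [-7.5  4. ]
scene rod2 42 axis y,z [  0.6 105.2] rms 1.15 topz 113.5 yrange [-7.1  3. ]
scene barrel 130 axis y,z [  0.5 105.2] rms 3.38 topz 125.2 yrange [-21.2   9.2]
scene barrel2 139 axis y,z [  1.  105.2] rms 1.51 topz 125.3 yrange [-19.6  14.4]
scene barrel X [-10.6078139   -9.69640917  51.56458887]
side barrel 19 axis y,z [-8.7 96. ] rms 4.8 topz 116.8 yrange [-19.1  16.9]
side barrel2 10 axis y,z [  2.3 104.2] rms 0.67 topz 111.1 yrange [-17.1 -15.1]
side barrel X [-3.60461504 -3.58772507 45.83548285]
```

View pics/wrist10.png

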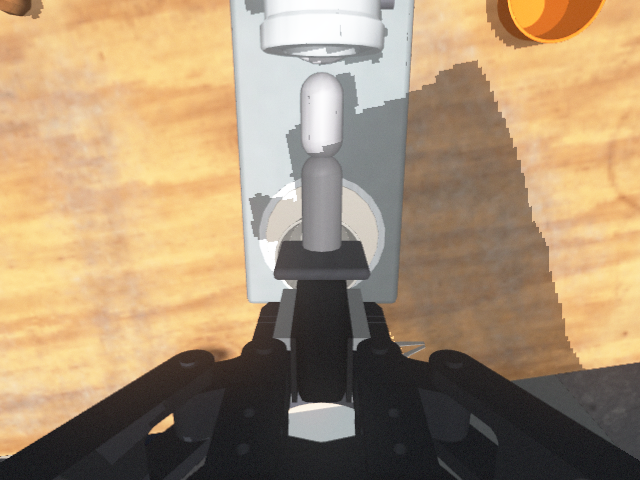

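View pics/c10c.png

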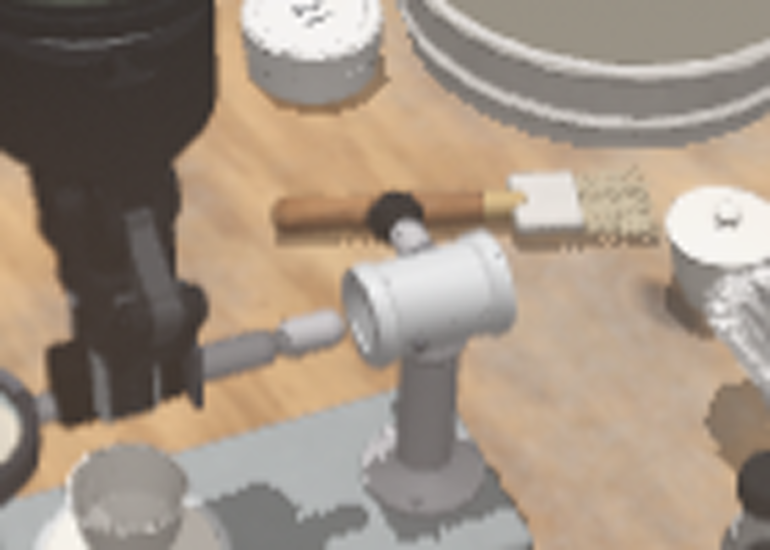

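play_rows:
  commands:
    - [4,0,0,0,0,0]
    - [8,0,0,0,0,0]
    - [12,0,0,0,0,0]
    - [16,0,0,0,0,0]
    - [18,0,0,0,0,0]
    - [18,0,0,0,0,0]

```text
clock: 16.32
tool_pos: [0.5357, 0.2019, 0.1143]
tool_rot: [-0.0, 0.997, -0.083, -0.0]
contact_force: [0.7, -0.3, -1.6]
opening: 0.0149
```

play_rows:
  commands:
    - [3,0,0,0,0,0]
    - [6,0,0,0,0,0]
    - [9,0,0,0,0,0]
    - [12,0,0,0,0,0]
    - [12,0,0,0,0,0]

```text
clock: 16.95
tool_pos: [0.5477, 0.1999, 0.1143]
tool_rot: [-0.0, 0.997, -0.083, 0.0]
contact_force: [0.3, -0.0, -2.0]
opening: 0.0148
```

```bash
python3 -c "
from h import *
o=robot.get_obs();print(o['contact_force'],o['ft_torque'],yawnow(o))
p=robot.read_camera('wrist'); save(p,'w11.png')"
```

```text
[ 2.86086670e-01 -3.47849461e-04 -1.96283298e+00] [ 0.00762044 -0.02831895 -0.02817159] (np.float64(-9.524565876229062), array([ 2.89119616e-05,  4.17734732e-05, -9.99999999e-01]))
```

View pics/w11.png

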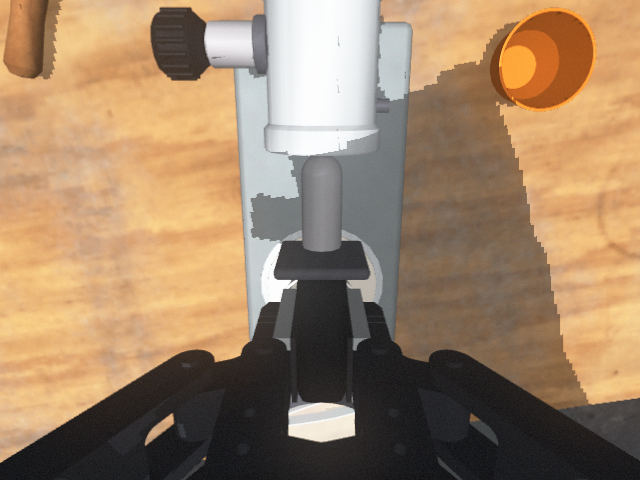

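Rod is entering the mouth cleanly (groove at about (322,160), mouth edge at row 150) with no side force. Continue.

play_rows:
  commands:
    - [3,0,0,0,0,0]
    - [6,0,0,0,0,0]
    - [9,0,0,0,0,0]
    - [12,0,0,0,0,0]
    - [15,0,0,0,0,0]
    - [18,0,0,0,0,0]
    - [18,0,0,0,0,0]

```text
clock: 17.88
tool_pos: [0.5657, 0.1964, 0.1143]
tool_rot: [0.0, 0.997, -0.083, 0.0]
contact_force: [-0.1, -4.0, -2.4]
opening: 0.0146
```

```bash
python3 -c "
from h import *
o=robot.get_obs();print(o['contact_force'],o['ft_torque'],yawnow(o))
p=robot.read_camera('wrist'); save(p,'w12.png')"
```

```text
[-0.12691177 -4.03362377 -2.39897793] [-1.04563228  0.03679865 -0.41208125] (np.float64(-9.55922461397404), array([ 4.37759566e-04, -5.74699396e-04, -9.99999739e-01]))
```

View pics/w12.png

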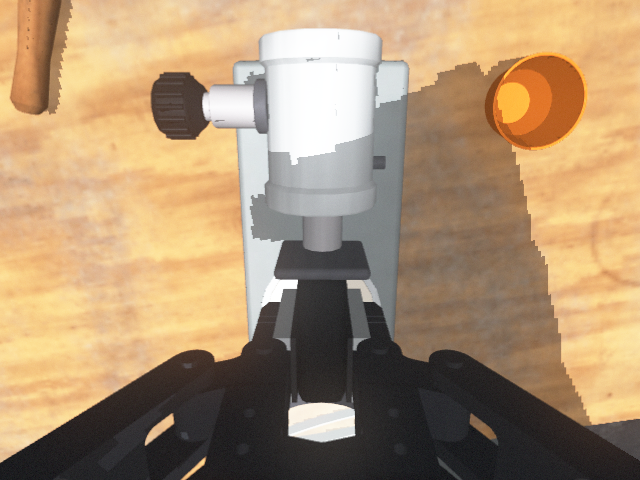

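play_rows:
  commands:
    - [3,0,0,0,0,0]
    - [6,0,0,0,0,0]
    - [9,0,0,0,0,0]
    - [12,0,0,0,0,0]
    - [13,0,0,0,0,0]
    - [13,0,0,0,0,0]

```text
clock: 18.68
tool_pos: [0.5785, 0.1943, 0.1143]
tool_rot: [0.0, 0.997, -0.083, 0.0]
contact_force: [1.6, -5.8, -2.4]
opening: 0.0151
```

play_rows:
  commands:
    - [1,0,0,0,0,0]
    - [2,0,0,0,0,0]
    - [2,0,0,0,0,0]

```text
clock: 19.05
tool_pos: [0.5806, 0.1941, 0.1144]
tool_rot: [0.0, 0.997, -0.083, 0.001]
contact_force: [3.9, -5.2, -2.8]
opening: 0.0148
```

play_rows:
  commands:
    - [1,0,0,0,0,0]
    - [1,0,0,0,0,0]

```text
clock: 19.3
tool_pos: [0.581, 0.1942, 0.1143]
tool_rot: [0.0, 0.997, -0.083, -0.0]
contact_force: [-0.5, -5.2, -2.4]
opening: 0.015
```

play_rows:
  commands:
    - [1,0,0,0,0,0]
    - [1,0,0,0,0,0]

```text
clock: 19.55
tool_pos: [0.5811, 0.1942, 0.1142]
tool_rot: [0.0, 0.997, -0.083, -0.001]
contact_force: [-7.6, -4.6, 1.1]
opening: 0.015
```

```bash
python3 -c "
from h import *
o=robot.get_obs();print(o['contact_force'],o['ft_torque'],yawnow(o))
p=robot.read_camera('wrist'); save(p,'w13.png')
p=robot.read_camera('scene'); save(p,'c13.png')
a=cv2.imread('pics/c13.png')[150:250,260:400]
cv2.imwrite('pics/c13c.png',cv2.resize(a,None,fx=5.5,fy=5.5,interpolation=cv2.INTER_CUBIC))"
```

```text
[-7.60206894 -4.59131195  1.11375147] [-1.00245028  1.54049753 -0.24675249] (np.float64(-9.506018528350674), array([-2.37745500e-03, -1.84275921e-04, -9.99997157e-01]))
```

View pics/w13.png

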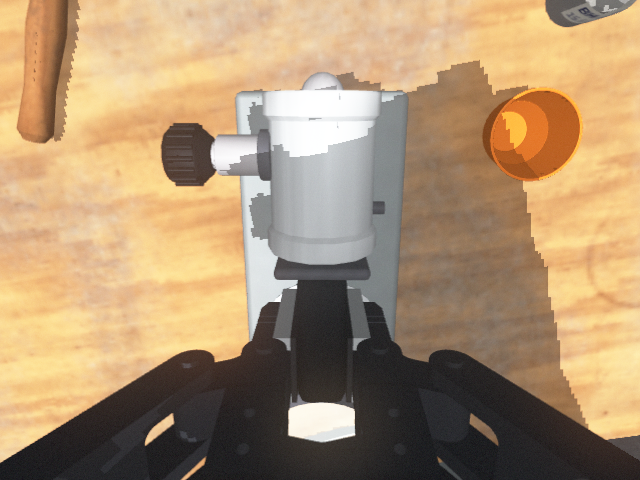

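View pics/c13c.png

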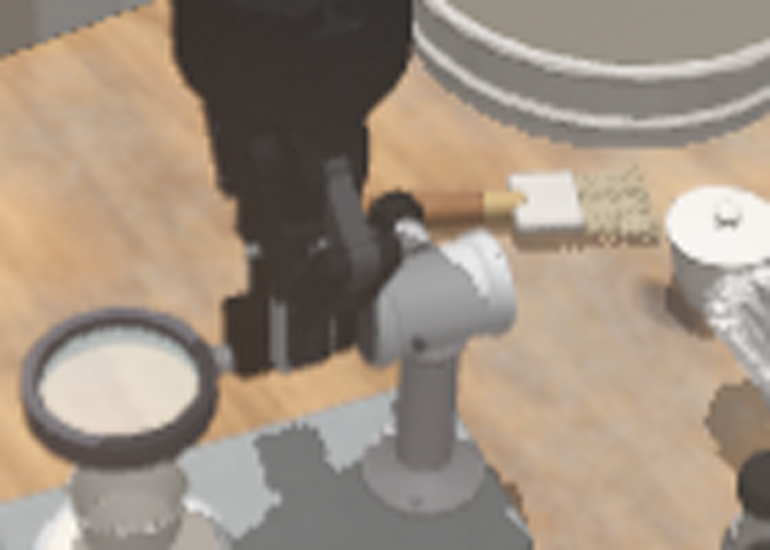

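play_rows:
  commands:
    - [1,0,0,0,0,0]
    - [1,0,0,0,0,0]
    - [1,0,0,0,0,0]

```text
clock: 20.02
tool_pos: [0.5811, 0.1942, 0.1141]
tool_rot: [0.0, 0.997, -0.083, -0.002]
contact_force: [-14.8, -4.9, 6.0]
opening: 0.015
```

play_rows:
  commands:
    - [-1.5,0,0,0,0,0]
    - [-1.5,0,0,0,0,0]

```text
clock: 20.27
tool_pos: [0.5811, 0.1942, 0.1142]
tool_rot: [0.0, 0.997, -0.083, -0.001]
contact_force: [-4.2, -5.7, -0.0]
opening: 0.015
```

play_rows:
  commands:
    - [0,0,0,0,0,0]
    - [0,0,0,0,0,0]
    - [0,0,0,0,0,0]
    - [0,0,0,0,0,0]
    - [0,0,0,0,0,0]
    - [0,0,0,0,0,0]
  fingers: 0.4

```text
clock: 21.02
tool_pos: [0.5816, 0.1943, 0.1143]
tool_rot: [-0.0, 0.997, -0.083, 0.0]
contact_force: [0.8, 0.6, 0.4]
opening: 0.0596
```

play_rows:
  commands:
    - [0,0,-8,0,0,0]
    - [0,0,-25,0,0,0]
    - [0,0,-50,0,0,0]
    - [0,0,-80,0,0,0]
    - [-20,0,-110,0,0,0]
    - [-40,0,-130,0,0,0]
    - [-60,0,-140,0,0,0]
    - [-60,0,-140,0,0,0]

```text
clock: 22.02
tool_pos: [0.522, 0.2047, 0.2563]
tool_rot: [-0.001, 0.997, -0.083, 0.001]
contact_force: [0.4, -0.6, -1.2]
opening: 0.0599
```

```bash
cat > fin.py <<'E'
from h import *
import sys
o=robot.get_obs();print(o['tool_pos'],o['contact_force'],o['opening'])
d=np.array([np.cos(np.radians(-9.5)),np.sin(np.radians(-9.5))]); n=np.array([-d[1],d[0]])
for c in ['wrist','scene','side']:
    p=robot.read_camera(c); save(p,c+'14.png'); np.savez(f'pics/{c}14.npz',**p)
    P,u,v=pts(p,np.ones((480,640),bool)); 
    X=(P[:,:2]-[.6075,.190])@d*1000; Y=(P[:,:2]-[.6075,.190])@n*1000; Z=P[:,2]*1000
    for nm,lo,hi,zl,zh,w in [('ring+lens',-126,-54,90,125,38),('grip',-48,-8,118,135,9),('plate',-8,-1,105,125,13),('tip',53,65,95,115,8),('barrel',2,52,118,130,10)]:
        k=(X>lo)&(X<hi)&(Z>zl)&(Z<zh)&(abs(Y)<w)
        if k.sum()>12:
            A=np.c_[X[k]-X[k].mean(),Y[k]-Y[k].mean(),np.ones(k.sum())]; f=np.linalg.lstsq(A,Z[k],rcond=None)[0]
            print(c,nm,k.sum(),'X',np.round(np.percentile(X[k],[1,99]),1),'Y',np.round(np.percentile(Y[k],[1,99]),1),'zmed',round(float(np.median(Z[k])),1),'slope x,y',np.round(f[:2],3))
    k=(np.hypot(P[:,0]-.519,P[:,1]-.205)<.035)&(P[:,2]>.046)&(P[:,2]<.07)
    if k.sum()>10: print(c,'rim',cv2.minEnclosingCircle((P[k][:,:2]*1000).astype(np.float32)),k.sum())
a=cv2.imread('pics/scene14.png')[150:280,240:400]
cv2.imwrite('pics/c14c.png',cv2.resize(a,None,fx=4.6,fy=4.6,interpolation=cv2.INTER_CUBIC))
a=cv2.imread('pics/side14.png')[170:320,220:400]
cv2.imwrite('pics/s14c.png',cv2.resize(a,None,fx=4,fy=4,interpolation=cv2.INTER_CUBIC))
E
python3 fin.py
```

```text
[0.52200086 0.20467272 0.25630361] [ 0.38144203 -0.59286029 -1.24799924] 0.0598804007995729
wrist ring+lens 7295 X [-121.5  -56.7] Y [-32.8  30.3] zmed 104.9 slope x,y [0.029 0.043]
wrist grip 1669 X [-47.6  -8.3] Y [-8.9  6.1] zmed 126.1 slope x,y [ 0.032 -0.035]
wrist plate 32 X [-7.9 -3.5] Y [-12.1   6.8] zmed 124.4 slope x,y [ 0.701 -0.465]
wrist barrel 2741 X [ 2.6 44.5] Y [-9.8  9.9] zmed 122.0 slope x,y [-0.015 -0.021]
scene ring+lens 921 X [-122.7  -57.4] Y [-35.   29.5] zmed 105.6 slope x,y [0.043 0.077]
scene grip 133 X [-47.7  -8.1] Y [-8.9  5.7] zmed 126.6 slope x,y [0.02  0.106]
scene plate 19 X [-7.7 -3.7] Y [-12.3   6.9] zmed 115.4 slope x,y [-0.057  0.491]
scene barrel 181 X [ 2.9 51.2] Y [-10.    8.5] zmed 123.0 slope x,y [-0.001  0.062]
scene rim ((518.8037719726562, 204.70291137695312), 22.200422286987305) 62
side ring+lens 764 X [-125.5  -59.1] Y [-32.9  32. ] zmed 104.1 slope x,y [0.079 0.052]
side grip 90 X [-47.5  -8.5] Y [-8.7  7.9] zmed 125.1 slope x,y [0.036 0.103]
side plate 36 X [-7.4 -2.9] Y [-13.   12.2] zmed 116.2 slope x,y [-0.565  0.159]
side barrel 98 X [ 2.7 50.5] Y [-9.2  9.5] zmed 121.3 slope x,y [-0.004  0.067]
side rim ((517.4810791015625, 209.485595703125), 24.293989181518555) 99
```

View pics/c14c.png

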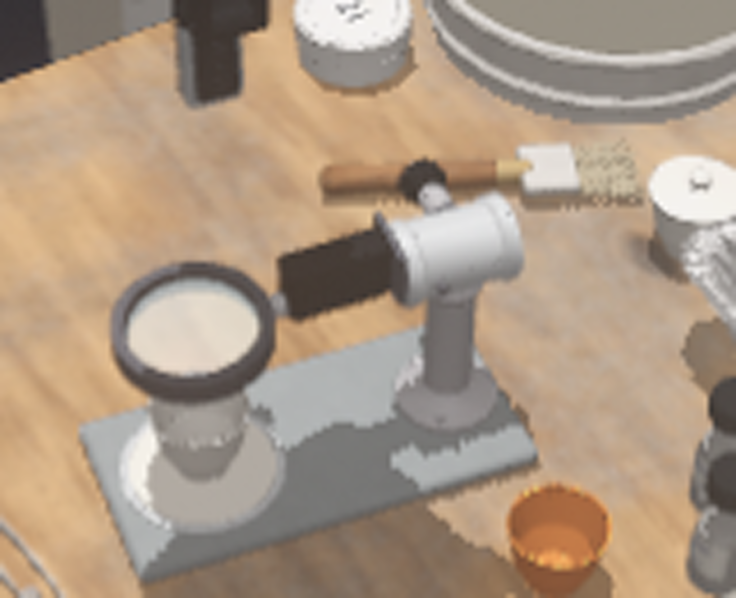

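View pics/wrist14.png

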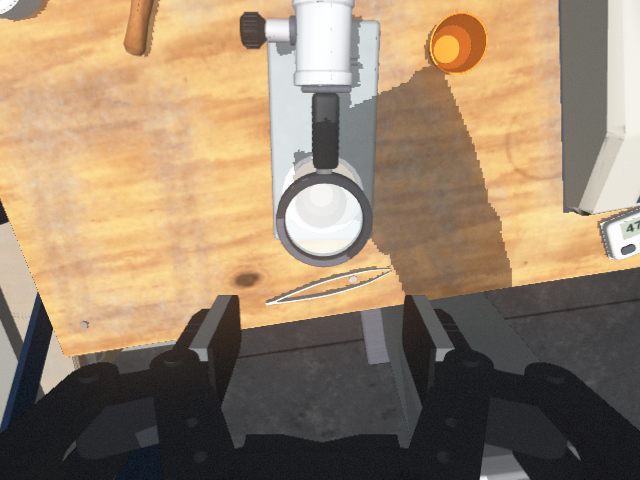

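View pics/s14c.png

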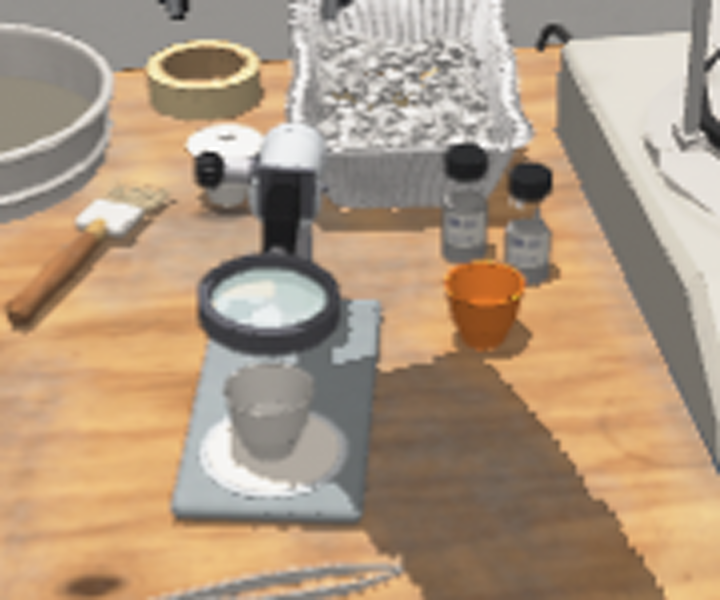

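```bash
python3 -c "
import cv2
a=cv2.imread('pics/wrist14.png')[60:120,280:370]
cv2.imwrite('pics/w14c.png',cv2.resize(a,None,fx=8,fy=8,interpolation=cv2.INTER_CUBIC))"
```

```text
(no output)
```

View pics/w14c.png

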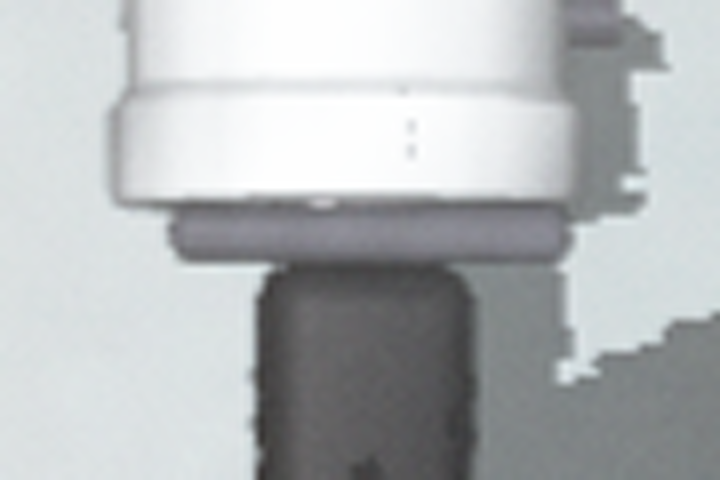

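```bash
python3 -c "
from h import *
print(robot.hand_in()); o=robot.get_obs(); print(o['clock'],o['contact_force'])"
```

```text
the job is handed in; nothing more can be done
None
the job is handed in; nothing more can be done
```

The crucible is standing upright in the middle of the stage, and the lens arm is fully home in the barrel with the lens over it. I handed the job in at about 22 s. `hand_in()` gives no verdict, so the result rests on my own checks.

- **Crucible:** it was let go before the insertion started. The wrist, scene and side cameras put its axis about 1 to 3 mm from the stage centre. In the last side picture the lens partly hides the rim, and that fit came out about 5 mm off. All are within the 12 mm allowed.
- **Insertion:** the rod slid in with side forces of about 4 to 6 N from the plunger. Just before the stop the force changed sign and pulled the rod inward, as expected when the ball drops into the groove. Pushing further, the tool did not move while the force rose to about 15 N.
- **After release:** the shoulder is flush on the mouth with no visible gap in the wrist picture. The lens centre is about 89 to 90 mm in front of the mouth, as it should be when home.
- **Lens level:** the wrist and scene cameras show the lens tilted by about 0.03 to 0.09 rad. The side camera gave about 0.09 rad with fewer points. The limit is 0.2 rad.
- **Plunger:** I could not read its value directly. That it dropped in is inferred from the force change and the seated position.
- **Other things:** the hand was clear above with no contact. The timer, vials, tweezers and orange crucible were left alone, but I did not measure their positions again at the end.

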